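# Hold the dark offcut in the corner of the sawing board

### The arm

A 6-joint arm with a two-finger parallel gripper is mounted at the origin on the work surface. World frame = base frame: x ahead of the robot, y to its left, z up, the work surface at z = 0. Lengths are in m, angles in rad, forces in N, time in s.
With the tool pointing down it reaches from about 0.35 to 0.775 m from the base axis. Payload 5.5 kg.
Tool frame: the origin (TCP) lies at the very end of the fingers, on their centre line; the grasp point (between the pads) lies 19 mm behind it; z points along the fingers, y is the direction in which the jaws open and shut (so a half turn about z gives the same grasp; the last joint's range is limited). The gripper opens to 85 mm and grips with 20 to 120 N. Pads are 22 mm wide; open, the fingers measure 114 mm over their backs; the gripper's body (76 mm by 85 mm) begins 54 mm behind the grasp point. The pads swing forward as they close: fully open they stand 13 mm farther back than shut.
Start: joints at [-1.325, 0.313, 0.046, 1.304, 0, 1.431], TCP at [0.216, -0.533, 0.231] pointing down, gripper open.
Joint ranges: [-2.76, 2.76], [-0.86, 1.69], [-1.03, 1.26], [-2.2, 2.34], [-1.47, 1.5], [-3.14, 3.14]. Speed limits (rad/s): [2.57, 2.57, 3.14, 3.14, 3.14, 3.14].

### API

Orientations are given as a unit quaternion [w, x, y, z].
In Python, from workcell import get_state, vision, workorder, silhouettes, tip_of gives the robot as it stands.
- The arm moves only by the shell command python3 -m inch 'ROWS' [FORCE]. ROWS is JSON, a list of rows, each a list of 7 numbers: the shift along the tool's x, y, z in cm, then the turn, a rotation vector about the tool's x, y, z in degrees, then the finger opening in cm, from 0 to 8.54. In form: [[dx, dy, dz, rx, ry, rz, hand], ...]. A call has 1 to 5 rows; each row shifts and turns the commanded pose from where the row before left it, along the tool's axes as they then stand; what a row does not reach is not made up. A row lasts 1/10 s, in which the tool goes at most 50 mm and 8.59 degrees, less where a joint would pass 70% of its speed; a pose out of reach is approached as far as the arm can. A call with a gripper value outside its range is refused whole. The fingers move at their own pace and stop on an object; FORCE is the grip in N (left out, the last holds). Time passes only in rows, so rows that do not move let the fingers close. It gives the time, the measured TCP pose, the force and the opening at its end, in the units of the state.
- get_state(): the state, without advancing time (a new reading comes with each control period).
- vision.read_camera(name): name is "scene" or "top" or "wrist"; returns a dict with "pixels" (384x512x3 uint8, red, green, blue), "depth" (384x512 float32, m along the optical axis (not along the pixel's ray), 0 where there is no reading), "mtx" (3x3 intrinsics, pixels), "k1" (the pictures are not rectified: a ray, as slopes to the right and down, at radius r is drawn at 1 + k1 r^2 times it, then the intrinsics apply), "T" (4x4, takes a point from camera to world coordinates); the wrist camera has in their place "tool_from_camera" (4x4, takes a point from camera to tool coordinates, whose origin is the TCP and whose axes are the flange's). Camera axes: x right, y up, looking along -z (the intrinsics and any distortion apply to the point x, -y, -z); pixel columns grow to the right and rows downward; lengths in m; the calibration is good to about 2 mm. A picture is of the moment at which its call begins: read the wrist's pose just before it.
- workorder.hand_in(): hands the job in, once; it reports no verdict.
Trained networks look in a picture, given as the dict that the camera call returned (one of the last four; its "shot" number tells which), for a name from the list of things; names that differ only in an ending like _2 or _b are one class to them, and where a whole thing is asked for, a point or a joint stands for the part that bears it (a point fixed in the world has none). Each returns a list of dicts, best first, with "confidence" (0 to 1); they miss things now and then, are a little off and sometimes report something else, mostly with a low value. They report only what shows in the picture. A call takes as long as a camera call. They do not tell look-alikes from the thing itself.
- silhouettes(picture, label): "mask" (384x512 bool, what is visible of it) and "location" ([column, row] in pixels, amid what is visible of it).
- tip_of(picture, label): "location" ([column, row] in pixels: a listed point, or the origin of a listed thing).
The state is a dict: "clock": time; "joint_pos": joint angles; "qvel": joint speeds; "tau": joint torques, N m; "tcp_pos": TCP position; "orientation": TCP orientation; "wrist_force": force on the tool from outside, world axes, zero at the start; "ft_torque": the same for the moment, N m; "finger_gap": finger opening in m.
Only numpy, scipy, OpenCV 4.12 (cv2) and the standard library are available. Lean on these libraries where they do the work, as an engineer would, in place of code of your own. Each camera call takes 0.05 s, during which the arm holds its last target.

### The job

Someone is about to saw the dark brown offcut: lay it flat on the plywood sawing board, chamfered edges up, with one long side flat along the red fence and one end up against the blue stop block. Then push it firmly, with some 15 newtons, into the fence and down onto the board at once, with one diagonal push, and finish while still holding it like that: the fingers must stay pressed on the offcut and not let go. Leave the pale offcut, the jar and the spray bottle where they are.

Things in the scene. Friction and masses are not known exactly. Their poses are not given: they have to be found in the camera images.
- offcut_dark: The workpiece: dark brown wooden rail offcut, 150 mm long (its own y), 45 mm wide (x), 38 mm high (z), 140 to 280 g. Its two long upper edges are chamfered at 45 degrees, 10 x 10 mm, so the sides are upright up to 28 mm and the flat top is 25 mm wide. Starts flat on the bench, chamfers up. Origin: centre of its underside. The two ends, and the two sides, are alike.
- offcut_pale: Pale wooden offcut of the same shape and size, flat on the bench; it or the dark one may be the nearer. Not to be used. Origin: centre of its underside.
- board: Plywood sawing board fixed to the bench: 200 mm (x) by 320 mm (y), 18 mm thick, with two dark saw lines across it. Origin: centre of its underside, so its top is 18 mm above the origin. Its x axis points to the fence, its y axis along the fence.
- fence: Red fence fixed on the board along its far edge (away from the robot): bar 24 mm thick (x), 320 mm long (y), 28 mm high, with three flat screw heads. Origin: centre of its underside, on the board's top, 88 mm along x from the board's centre; the face for the work is 12 mm from the origin towards -x (towards the robot). Axes as the board's.
- stop: Blue stop block fixed on the board near its right-hand (-y) end, touching the fence; where along the fence varies. 70 mm (x) by 30 mm (y), 28 mm high, with a 10 mm high screw knob of 22 mm diameter on top. Origin: centre of its underside, on the board's top; the face for the work is 15 mm from the origin towards +y. Axes as the board's.
- jar: Closed glass screw jar, 66 mm diameter, 75 mm high, standing on the bench right of the board, nearer the robot. Origin: centre of its underside.
- spray: Green spray bottle with black head, 72 mm diameter, about 141 mm high, standing on the bench right of the board. Origin: centre of its underside.
Not all that is in view belongs to the job. There is more than one size of the offcut_dark; the job needs the smallest.

How it is judged:
At the end, for the whole second after the job is handed in: The dark offcut lies flat on the board (3 mm, 0.06 rad), a side along the fence (4 mm, 0.035 rad), an end within 4.5 mm of the stop block, at rest; the fingers press it (over 4 N), and it bears on the fence with over 3 N and on the board with over 6 N, through the second after the program ends (z of offcut_dark in the frame of board between 0.0155 and 0.021 m and angle between offcut_dark's own z axis and vertical below 0.06 rad and angle between the y axis of offcut_dark and the y axis of fence, either way round below 0.035 rad and x of offcut_dark in the frame of fence between -0.0385 and -0.031 m and y of offcut_dark in the frame of stop between 0.087 and 0.0945 m and contact force between offcut_dark and fence above 3 N and contact force between offcut_dark and board above 6 N and contact force between the fingers and offcut_dark above 4 N and linear speed of offcut_dark below 0.01 m/s); the arm keeps its last pose, push and grip.
It fails at once if the pale offcut is pushed away or knocked over (distance of offcut_pale from where it was at the start of the episode above 0.03 m or angle between offcut_pale's own z axis and vertical above 0.5 rad).
It fails at once if the jar is pushed away or knocked over (distance of jar from where it was at the start of the episode above 0.03 m or angle between jar's own z axis and vertical above 0.5 rad).
It fails at once if the spray bottle is pushed away or knocked over (distance of spray from where it was at the start of the episode above 0.03 m or angle between spray's own z axis and vertical above 0.5 rad).
It also fails if it takes over 72 s, if anything falls off the work surface, if the arm or the gripper's body presses on something with over 40 N, if the wrist force passes 120 N, or if a joint passes its speed limit or range.

## Working session

There is one attempt and no reset: what is moved stays moved. The work goes in short steps, Python scripts to look and compute and a shell command to move; the robot and the scene stay as the last step left them, time stands still between calls to the robot, and variables do not carry over. Pictures are saved under pics/ and viewed, and the job is handed in when it is done.

```bash
ls; mkdir -p pics; cat > h.py <<'E'
import numpy as np, cv2
from workcell import get_state, vision, workorder, silhouettes, tip_of
from scipy.spatial.transform import Rotation as R
def Tt():
    s=get_state(); q=s["orientation"]; T=np.eye(4); T[:3,:3]=R.from_quat([q[1],q[2],q[3],q[0]]).as_matrix(); T[:3,3]=s["tcp_pos"]; return T
def cam(n):
    t=Tt(); p=vision.read_camera(n)
    if n=="wrist": p["W"]=t@np.array(p["tool_from_camera"])
    else: p["W"]=np.array(p["T"])
    return p
def cloud(p):
    K=np.array(p["mtx"]);k=p["k1"]; v,u=np.mgrid[0:384,0:512]
    uv=np.stack([u,v],-1).reshape(-1,1,2).astype(float)
    xy=cv2.undistortPoints(uv,K,np.array([k,0,0,0.])).reshape(384,512,2)
    d=p["depth"]; P=np.stack([xy[...,0]*d,-xy[...,1]*d,-d],-1)
    W=p["W"]; X=P@W[:3,:3].T+W[:3,3]; X[d==0]=np.nan
    return X
def save(p,n,s=1):
    im=cv2.cvtColor(p["pixels"],cv2.COLOR_RGB2BGR); cv2.imwrite("pics/"+n+".png",im)
E
python3 - <<'E'
from h import *
for n in["scene","top"]:
    p=cam(n); save(p,n+"0"); X=cloud(p); np.save(n+"0.npy",X)
    for l in["offcut_dark","offcut_pale","board","fence","stop","jar","spray"]:
        for r in silhouettes(p,l):
            m=r["mask"]; x=X[m]; print(n,l,round(r["confidence"],2),np.round(r["location"]),np.round(np.nanmedian(x,0),3),m.sum())
            np.save(f"m_{n}_{l}_{int(r['location'][0])}.npy",m)
print(get_state())
E
```

```text
pics
scene offcut_dark 0.79 [348. 244.] [0.605 0.281 0.034] 1136
scene offcut_dark 0.59 [290. 284.] [0.801 0.214 0.049] 1948
scene offcut_dark 0.58 [375. 214.] [0.472 0.305 0.034] 983
scene offcut_pale 0.55 [375. 216.] [0.473 0.301 0.033] 1042
scene board 0.87 [258. 186.] [ 0.53  -0.041  0.019] 4172
scene fence 0.97 [233. 200.] [ 0.64  -0.056  0.045] 1359
scene stop 0.81 [216. 176.] [ 0.584 -0.145  0.046] 252
scene jar 0.68 [184. 125.] [ 0.462 -0.36   0.053] 443
scene spray 0.94 [148. 142.] [ 0.591 -0.391  0.068] 750
top offcut_dark 0.96 [164. 186.] [0.588 0.276 0.036] 953
top offcut_dark 0.66 [102. 143.] [0.716 0.446 0.048] 1592
top offcut_dark 0.55 [189. 119.] [0.773 0.204 0.048] 1614
top offcut_pale 0.64 [156. 233.] [0.457 0.298 0.036] 1055
top board 0.93 [286. 206.] [ 0.53  -0.058  0.019] 7144
top fence 0.95 [292. 167.] [ 0.633 -0.067  0.046] 1203
top stop 0.55 [320. 185.] [ 0.581 -0.151  0.047] 343
top jar 0.7 [403. 235.] [ 0.445 -0.364  0.073] 637
top jar 0.59 [290. 164.] [ 0.634 -0.062  0.046] 1247
top spray 0.91 [412. 186.] [ 0.572 -0.39   0.073] 748
{'clock': 0.8, 'joint_pos': array([-1.32454010e+00,  3.13173401e-01,  4.61460947e-02,  1.30361207e+00,
       -4.97374733e-05,  1.43121399e+00]), 'qvel': array([-0.00104909,  0.00026725, -0.00040296,  0.00249524, -0.00137519,
        0.00057542]), 'tau': array([-2.36349479e-04, -4.80388856e+01,  2.98793918e+01, -1.36258082e-04,
       -2.77575400e-04, -1.30178603e-05]), 'tcp_pos': array([ 0.21639362, -0.53278819,  0.23135721]), 'orientation': array([ 7.96887541e-05,  9.81448717e-01,  1.91724828e-01, -2.06497624e-05]), 'wrist_force': array([ 0.94279522, -1.25858986,  0.70343627]), 'ft_torque': array([ 0.02201704, -0.01652879,  0.00554971]), 'finger_gap': 0.08568719189927158}
```

```bash
python3 - <<'E'
from h import *
im=cv2.imread("pics/top0.png"); 
cv2.imwrite("pics/crop_top.png",cv2.resize(im[90:270,60:340],None,fx=2.8,fy=2.8,interpolation=cv2.INTER_CUBIC))
X=np.load("top0.npy")
import glob
for f in sorted(glob.glob("m_top_*")):
    m=np.load(f); x=X[m]; x=x[~np.isnan(x[:,0])]; zt=np.percentile(x[:,2],95)
    y=x[x[:,2]>0.010]
    r=cv2.minAreaRect(y[:,:2].astype(np.float32)*1000)
    t=x[x[:,2]>zt-.006]; r2=cv2.minAreaRect(t[:,:2].astype(np.float32)*1000)
    print(f,round(zt,4),[np.round(a,1) for a in r],"TOP",[np.round(a,1) for a in r2])
E
```

```text
m_top_board_285.npy 0.0229 [array([535.1, -66.3]), array([319.1, 176.9]), np.float64(86.7)] TOP [array([535. , -65.9]), array([317.5, 176.6]), np.float64(86.7)]
m_top_fence_292.npy 0.0506 [array([633.8, -72. ]), array([316.4,  26.7]), np.float64(86.9)] TOP [array([634.4, -72.1]), array([316.4,  25.1]), np.float64(86.6)]
m_top_jar_289.npy 0.0505 [array([634. , -72.2]), array([316.9,  26.9]), np.float64(86.9)] TOP [array([634.6, -72. ]), array([316.6,  25.5]), np.float64(86.6)]
m_top_jar_403.npy 0.0792 [array([ 446. , -370.3]), array([61.5, 64.3]), np.float64(54.5)] TOP [array([ 445.9, -372.6]), array([54.4, 55.1]), np.float64(88.7)]
m_top_offcut_dark_101.npy 0.0535 [array([720.3, 453.5]), array([200.9,  60. ]), np.float64(56.4)] TOP [array([719.9, 454.6]), array([199.8,  47.6]), np.float64(57.2)]
m_top_offcut_dark_163.npy 0.0419 [array([590.7, 280.4]), array([ 45.1, 151.1]), np.float64(9.0)] TOP [array([590.9, 280.4]), array([ 35.8, 150. ]), np.float64(9.1)]
m_top_offcut_dark_189.npy 0.0538 [array([780.8, 206.6]), array([201.6,  59.8]), np.float64(34.8)] TOP [array([779.6, 206.4]), array([197.8,  47.7]), np.float64(34.5)]
m_top_offcut_pale_155.npy 0.0417 [array([458.3, 301.5]), array([ 45.7, 152.4]), np.float64(13.8)] TOP [array([458.6, 302. ]), array([ 39.4, 151.5]), np.float64(13.3)]
m_top_spray_412.npy 0.1428 [array([ 575. , -389.4]), array([49.5, 74.8]), np.float64(86.7)] TOP [array([ 566.9, -398.6]), array([19.3, 58.9]), np.float64(82.0)]
m_top_stop_320.npy 0.0544 [array([ 584. , -154.9]), array([36.9, 72.6]), np.float64(87.3)] TOP [array([ 583.4, -151.9]), array([27.2, 67.7]), np.float64(88.3)]
```

View pics/top0.png

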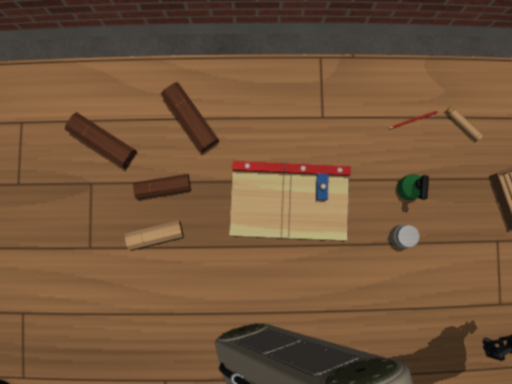

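View pics/scene0.png

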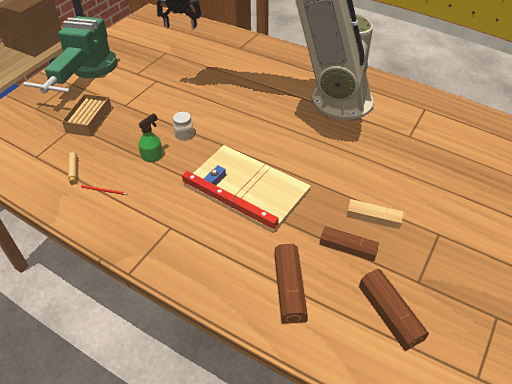

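View pics/crop_top.png

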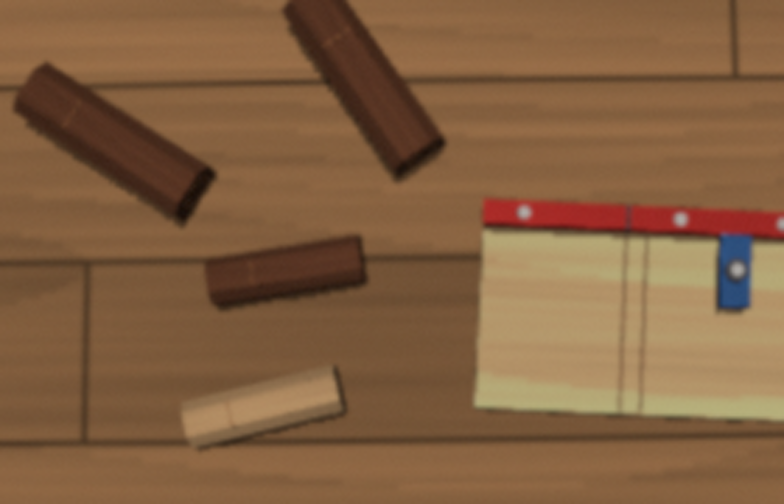

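The candidates in the top view are the dark rails at (164,186), 150x45 mm, and at (102,143) and (189,119), both about 200x60 mm. The job needs the smallest, at (164,186). The enlarged crop confirms it: it is the same size as the pale piece beside it. I'm moving over to it.

```bash
python3 -m inch '[[3.26,-3.06,0,0,0,0,8.5],[3.26,-3.06,0,0,0,0,8.5],[3.26,-3.06,0,0,0,0,8.5],[3.26,-3.06,0,0,0,0,8.5],[3.26,-3.06,0,0,0,0,8.5]]' 40
python3 -m inch '[[3.26,-3.06,0,0,0,0,8.5],[3.26,-3.06,0,0,0,0,8.5],[3.26,-3.06,0,0,0,0,8.5],[3.26,-3.06,0,0,0,0,8.5],[3.26,-3.06,0,0,0,0,8.5]]'
python3 -m inch '[[3.26,-3.06,0,0,0,0,8.5],[3.26,-3.06,0,0,0,0,8.5],[3.26,-3.06,0,0,0,0,8.5],[3.26,-3.06,0,0,0,0,8.5],[3.26,-3.06,0,0,0,0,8.5]]'
python3 -m inch '[[3.26,-3.06,0,0,0,0,8.5],[3.26,-3.06,0,0,0,0,8.5],[3.26,-3.06,0,0,0,0,8.5],[3.26,-3.06,0,0,0,0,8.5],[3.26,-3.06,0,0,0,0,8.5]]'
python3 -m inch '[[0,0,0,0,0,-8.5,8.5],[0,0,0,0,0,-8.5,8.5],[0,0,0,0,0,-8.5,8.5],[0,0,0,0,0,-8.5,8.5],[0,0,0,0,0,-8.5,8.5]]'
python3 -m inch '[[0,0,0,0,0,-8.5,8.5],[0,0,0,0,0,-8.5,8.5],[0,0,0,0,0,-8.5,8.5],[0,0,0,0,0,-8.5,8.5],[0,0,0,0,0,0,8.5]]'
python3 - <<'E'
from h import *
p=cam("wrist"); save(p,"w1"); X=cloud(p); np.save("w1.npy",X)
T=Tt(); print(np.round(T,3), get_state()["joint_pos"].round(2))
for l in["offcut_dark","offcut_pale"]:
    for r in silhouettes(p,l):
        m=r["mask"]; x=X[m]; x=x[~np.isnan(x[:,0])]; zt=np.percentile(x[:,2],90)
        t=x[x[:,2]>zt-.004]
        print(l,r["confidence"],r["location"],zt,cv2.minAreaRect(x[x[:,2]>.01][:,:2].astype(np.float32)*1000),cv2.minAreaRect(t[:,:2].astype(np.float32)*1000))
E
```

```text
clock: 1.3
tcp_pos: [0.3102, -0.3281, 0.2314]
orientation: [0.0, 0.982, 0.191, 0.0]
wrist_force: [1.1, -1.3, 0.0]
finger_gap: 0.0849
clock: 1.8
tcp_pos: [0.4038, -0.1249, 0.2316]
orientation: [0.0, 0.981, 0.192, 0.0]
wrist_force: [1.6, -0.9, 0.8]
finger_gap: 0.085
clock: 2.3
tcp_pos: [0.4973, 0.0784, 0.2315]
orientation: [0.0, 0.981, 0.192, 0.0]
wrist_force: [1.7, -0.2, 1.2]
finger_gap: 0.0848
clock: 2.8
tcp_pos: [0.5907, 0.2815, 0.2313]
orientation: [0.0, 0.981, 0.192, 0.0]
wrist_force: [0.9, 0.3, -0.0]
finger_gap: 0.085
clock: 3.3
tcp_pos: [0.5901, 0.2797, 0.2311]
orientation: [0.0, 0.844, 0.537, -0.0]
wrist_force: [0.4, 0.1, -0.3]
finger_gap: 0.0845
clock: 3.8
tcp_pos: [0.5902, 0.2796, 0.2312]
orientation: [0.0, 0.652, 0.758, -0.0]
wrist_force: [-0.0, 0.0, -0.2]
finger_gap: 0.0849
[[-0.146  0.989 -0.     0.59 ]
 [ 0.989  0.146 -0.     0.28 ]
 [-0.    -0.    -1.     0.231]
 [ 0.     0.     0.     1.   ]] [ 0.32  0.47  0.28  1.38 -0.    1.74]
offcut_dark 0.77 [256.0, 168.4] 0.037644493048191854 ((591.3200073242188, 280.7837829589844), (45.10144805908203, 149.23486328125), 8.67942810
[... 162 characters left out ...]
 ((746.7285766601562, 259.002685546875), (198.94017028808594, 189.98748779296875), 33.39216232299805) ((742.0870361328125, 263.823486328125), (198.43328857421875, 179.73812866210938), 34.51787567138672)
offcut_dark 0.67 [380.9, 54.3] 0.04975532492680817 ((716.3147583007812, 446.258056640625), (181.12855529785156, 60.8112907409668), 56.76692581176758) ((712.453125, 440.9808044433594), (166.7559356689453, 42.803462982177734), 56.91219711303711)
offcut_pale 0.81 [154.9, 133.8] 0.037684775164843004 ((459.2323913574219, 302.1071472167969), (45.99272155761719, 149.90577697753906), 13.317726135253906) ((460.0635986328125, 302.2684326171875), (35.7801513671875, 149.834716796875), 13.410906791687012)
```

Wrist view agrees: dark piece centred at (0.591, 0.281), yaw 8.5°. I'll descend and grip.

```bash
python3 -m inch '[[0.1,0.12,4.5,0,0,0,8.5],[0,0,4.5,0,0,0,8.5],[0,0,4.5,0,0,0,8.5],[0,0,4.5,0,0,0,8.5],[0,0,3.5,0,0,0,8.5]]' 40
python3 -m inch '[[0,0,1.0,0,0,0,8.5],[0,0,0,0,0,0,4],[0,0,0,0,0,0,4],[0,0,0,0,0,0,4],[0,0,0,0,0,0,4]]'
python3 -m inch '[[0,0,0,0,0,0,4],[0,0,0,0,0,0,4],[0,0,0,0,0,0,4],[0,0,0,0,0,0,4],[0,0,0,0,0,0,4]]'
python3 -m inch '[[0,0,-2,0,0,0,4],[0,0,-3,0,0,0,4],[0,0,-3,0,0,0,4],[0,0,-2,0,0,0,4],[0,0,0,0,0,0,4]]'
python3 - <<'E'
from h import *
p=cam("wrist"); save(p,"w2"); print(get_state()["joint_pos"].round(2))
E
```

```text
clock: 4.45
tcp_pos: [0.5899, 0.2803, 0.0135]
orientation: [-0.001, 0.653, 0.757, -0.001]
wrist_force: [0.6, 0.1, 0.2]
finger_gap: 0.085
clock: 4.95
tcp_pos: [0.5934, 0.2815, 0.0092]
orientation: [0.001, 0.652, 0.758, 0.002]
wrist_force: [0.7, 0.1, 6.2]
finger_gap: 0.0442
clock: 5.45
tcp_pos: [0.5934, 0.2815, 0.0092]
orientation: [0.001, 0.652, 0.758, 0.002]
wrist_force: [0.1, -0.3, 5.3]
finger_gap: 0.0441
clock: 5.95
tcp_pos: [0.5937, 0.2816, 0.1107]
orientation: [0.002, 0.652, 0.758, 0.003]
wrist_force: [1.0, 0.4, -1.8]
finger_gap: 0.0445
[ 0.32  0.52  0.06  1.1  -0.    1.74]
```

View pics/w2.png

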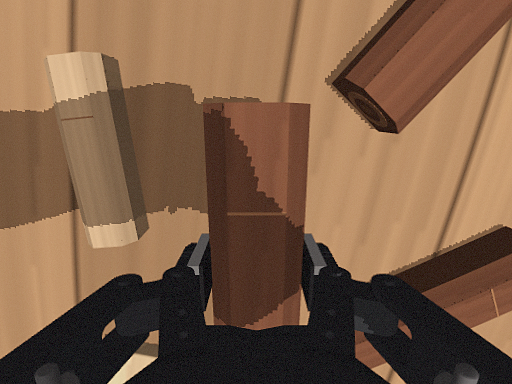

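Gripped: the offcut fills columns 205–310 between the pads, and the pale one (90,150) is untouched. Next I'll carry it towards the board and view the stop and fence from above.

```bash
python3 -m inch '[[0,0,-3,0,0,0,4],[0,0,-4,0,0,0,4],[-3,-0.7,-2,0,0,0,4],[-4,-0.9,0,0,0,0,4],[-4,-0.9,0,0,0,0,4]]'
python3 -m inch '[[-4,-0.9,0,0,0,0,4],[-4,-0.9,0,0,0,0,4],[-4,-0.9,0,0,0,0,4],[-4,-0.9,0,0,0,0,4],[-4,-0.9,0,0,0,0,4]]'
python3 -m inch '[[-4,-0.9,0,0,0,0,4],[-4,-0.9,0,0,0,0,4],[-4,-0.9,0,0,0,0,4],[-4,-0.9,0,0,0,0,4],[0,0,0,0,0,6,4]]'
python3 -m inch '[[0,0,0,0,0,6,4],[0,0,0,0,0,0,4],[0,0,0,0,0,0,4]]'
python3 - <<'E'
from h import *
p=cam("wrist"); save(p,"w3"); X=cloud(p); np.save("w3.npy",X)
T=Tt(); print(np.round(T,3), get_state()["joint_pos"].round(2))
for l in["offcut_dark","fence","stop","board"]:
    for r in silhouettes(p,l):
        m=r["mask"]; x=X[m]; x=x[~np.isnan(x[:,0])]; zt=np.percentile(x[:,2],80)
        t=x[abs(x[:,2]-zt)<.004]
        print(l,r["confidence"],r["location"],zt,cv2.minAreaRect(t[:,:2].astype(np.float32)*1000))
        np.save(f"w3_{l}.npy",m)
E
```

```text
clock: 6.5
tcp_pos: [0.5825, 0.1676, 0.1954]
orientation: [-0.0, 0.651, 0.759, -0.0]
wrist_force: [0.5, -0.2, -3.0]
finger_gap: 0.0439
clock: 7.0
tcp_pos: [0.5671, -0.0376, 0.1944]
orientation: [-0.001, 0.652, 0.758, -0.001]
wrist_force: [0.9, -0.6, -1.5]
finger_gap: 0.0439
clock: 7.5
tcp_pos: [0.5556, -0.2046, 0.194]
orientation: [-0.001, 0.694, 0.72, -0.001]
wrist_force: [0.3, 1.3, -1.8]
finger_gap: 0.044
clock: 7.8
tcp_pos: [0.5561, -0.1994, 0.1949]
orientation: [-0.001, 0.727, 0.687, -0.0]
wrist_force: [0.7, -0.1, -1.6]
finger_gap: 0.044
[[ 0.057  0.998 -0.001  0.556]
 [ 0.998 -0.057  0.001 -0.199]
 [ 0.001 -0.002 -1.     0.195]
 [ 0.     0.     0.     1.   ]] [-0.48  0.36  0.02  1.24 -0.    1.15]
offcut_dark 0.85 [256.7, 204.8] 0.2229736375935138 ((557.5956420898438, -177.07601928710938), (105.27281951904297, 34.70294952392578), 87.16387939453125)
fence 0.73 [322.3, 97.4] 0.04546582372403879 ((629.492919921875, -130.0142822265625), (201.3478546142578, 25.845094680786133), 86.19361114501953)
stop 0.64 [311.5, 140.9] 0.04577743168457863 ((614.5197143554688, -156.1956787109375), (28.2852840423584, 5.617847919464111), 89.38646697998047)
board 0.83 [203.4, 64.9] 0.01759278695034331 ((530.4683227539062, -119.02070617675781), (211.8699188232422, 176.95484924316406), 86.5357894897461)
```

View pics/w3.png

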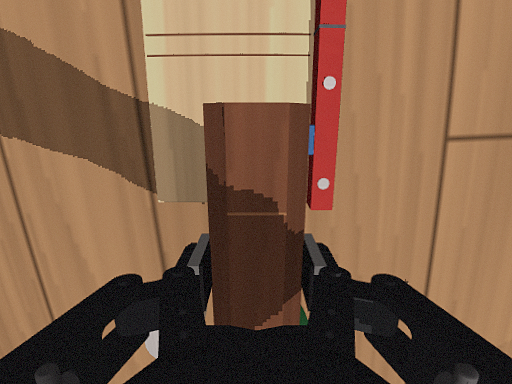

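The fence runs along columns 313–345, the stop's blue edge is at (311,140), and the offcut covers the middle. Fence yaw ≈ -3.4°. I'll move to about (0.573,-0.050), leaving a gap for the far finger.

```bash
python3 - <<'E'
from h import *
p=cam("wrist"); print(np.round(p["tool_from_camera"],3))
X=np.load("w3.npy");m=np.load("w3_fence.npy")
# fence top near edge / far edge by y-bins
x=X[m];x=x[(abs(x[:,2]-.046)<.003)]
ys=np.arange(-.21,-.01,.01); lo=[];hi=[];yy=[]
for y in ys:
    b=x[abs(x[:,1]-y)<.005]
    if len(b)>5: lo.append(b[:,0].min());hi.append(b[:,0].max());yy.append(y)
print(np.polyfit(yy,lo,1),np.polyfit(yy,hi,1)); print(np.c_[yy,lo,hi].round(4))
m=np.load("w3_stop.npy");x=X[m];print(np.nanmin(x,0),np.nanmax(x,0))
T=Tt();d=np.array([.573,-.048,.06])-T[:3,3];print(T[:3,:3].T@d*100)
E
```

```text
[[-0.     0.962  0.275  0.07 ]
 [ 1.     0.     0.     0.   ]
 [ 0.     0.275 -0.962 -0.142]
 [ 0.     0.     0.     1.   ]]
[0.0534932  0.62509752] [0.06145572 0.64992013]
[[-0.21    0.6137  0.6372]
 [-0.2     0.6146  0.6371]
 [-0.19    0.6149  0.6383]
 [-0.18    0.6158  0.6388]
 [-0.17    0.6165  0.6398]
 [-0.16    0.6168  0.6397]
 [-0.15    0.6168  0.6405]
 [-0.14    0.617   0.6416]
 [-0.13    0.6174  0.6421]
 [-0.12    0.6184  0.6428]
 [-0.11    0.6192  0.6434]
 [-0.1     0.6202  0.6438]
 [-0.09    0.6201  0.6448]
 [-0.08    0.621   0.6446]
 [-0.07    0.6215  0.6453]
 [-0.06    0.6225  0.6461]
 [-0.05    0.6217  0.6476]
 [-0.04    0.623   0.6469]
 [-0.03    0.6237  0.6479]]
[ 0.58203487 -0.1703239   0.04275837] [ 0.61731294 -0.13738374  0.21462244]
[15.21953397  0.73797529 13.62819529]
```

```bash
python3 -m inch '[[3.8,0.18,0,0,0,0,4],[3.8,0.18,0,0,0,0,4],[3.8,0.18,0,0,0,0,4],[3.8,0.18,0,0,0,0,4],[0,0,4,0,0,0,4]]'
python3 -m inch '[[0,0,4,0,0,0,4],[0,0,4,0,0,0,4],[0,0,2.2,0,0,0,4],[0,0,0,0,0,0,4],[0,0,0,0,0,0,4]]'
python3 -m inch '[[0,0,0.8,0,0,0,4],[0,0,0.8,0,0,0,4],[0,0,0.6,0,0,0,4],[0,0,0,0,0,0,4],[0,0,0,0,0,0,4]]'
python3 - <<'E'
from h import *
p=cam("scene"); save(p,"s1"); T=Tt();print(T.round(4))
im=cv2.imread("pics/s1.png");cv2.imwrite("pics/s1c.png",cv2.resize(im[100:260,140:340],None,fx=3.5,fy=3.5))
E
```

```text
clock: 8.6
tcp_pos: [0.5772, -0.0449, 0.1616]
orientation: [0.004, 0.726, 0.688, 0.004]
wrist_force: [0.8, -1.0, -1.4]
finger_gap: 0.044
clock: 9.1
tcp_pos: [0.5731, -0.0484, 0.0547]
orientation: [-0.0, 0.728, 0.686, -0.0]
wrist_force: [0.5, -0.1, -1.2]
finger_gap: 0.0441
clock: 9.6
tcp_pos: [0.5728, -0.0485, 0.0322]
orientation: [-0.0, 0.728, 0.686, -0.0]
wrist_force: [1.1, 0.4, -1.8]
finger_gap: 0.044
[[ 5.920e-02  9.982e-01  2.000e-04  5.730e-01]
 [ 9.982e-01 -5.920e-02 -1.000e-04 -4.860e-02]
 [-1.000e-04  2.000e-04 -1.000e+00  3.250e-02]
 [ 0.000e+00  0.000e+00  0.000e+00  1.000e+00]]
```

View pics/s1c.png

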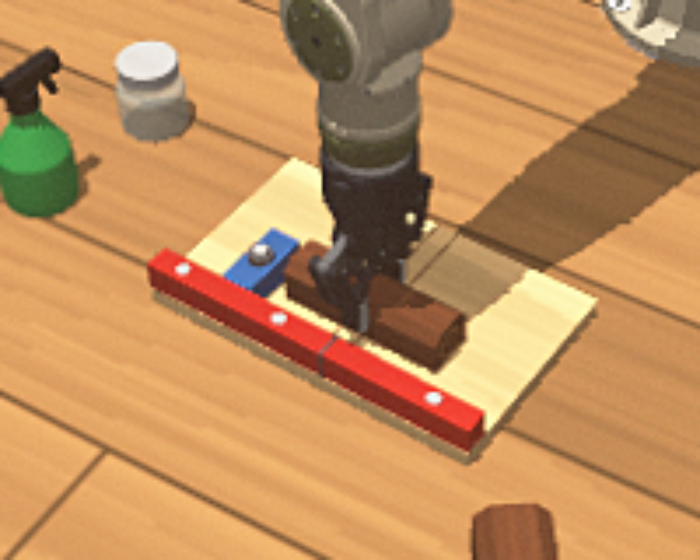

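The offcut hovers parallel to the fence, with its right end about 14 mm from the stop. I'll slide it to the stop, then lower it.

```bash
python3 -m inch '[[-0.5,0,0.2,0,0,0,4],[-0.4,0,0,0,0,0,4],[-0.2,0,0,0,0,0,4],[0,0,0,0,0,0,4],[0,0,0,0,0,0,4]]'
python3 -m inch '[[-0.2,0,0,0,0,0,4],[0,0,0,0,0,0,4],[0,0,0,0,0,0,4]]'
python3 -m inch '[[-0.2,0,0,0,0,0,4],[0,0,0,0,0,0,4],[0,0,0,0,0,0,4]]'
```

```text
clock: 10.15
tcp_pos: [0.5723, -0.0597, 0.0303]
orientation: [0.0, 0.728, 0.686, 0.0]
wrist_force: [-0.3, -0.6, -2.3]
finger_gap: 0.0438
clock: 10.45
tcp_pos: [0.5721, -0.0615, 0.0303]
orientation: [0.0, 0.728, 0.686, -0.0]
wrist_force: [-0.0, -0.7, -1.3]
finger_gap: 0.0438
clock: 10.75
tcp_pos: [0.572, -0.0633, 0.0302]
orientation: [-0.0, 0.728, 0.686, 0.0]
wrist_force: [0.2, 1.5, -2.3]
finger_gap: 0.044
```

Contact is just starting (+y force). One more nudge, then I'll lower it to touch.

```bash
python3 -m inch '[[-0.1,0,0,0,0,0,4],[0,0,0,0,0,0,4],[0,0,0,0,0,0,4]]'
python3 -m inch '[[0,0,0.2,0,0,0,4],[0,0,0.1,0,0,0,4],[0,0,0,0,0,0,4],[0,0,0,0,0,0,4]]'
python3 -m inch '[[0,0,0.15,0,0,0,4],[0,0,0,0,0,0,4],[0,0,0,0,0,0,4]]'
```

```text
clock: 11.05
tcp_pos: [0.5719, -0.0633, 0.0303]
orientation: [-0.001, 0.727, 0.686, 0.001]
wrist_force: [0.5, 5.1, -1.2]
finger_gap: 0.044
clock: 11.45
tcp_pos: [0.5721, -0.0633, 0.0274]
orientation: [-0.001, 0.727, 0.686, 0.001]
wrist_force: [0.8, 5.9, -0.2]
finger_gap: 0.0442
clock: 11.75
tcp_pos: [0.5721, -0.0633, 0.0272]
orientation: [-0.0, 0.727, 0.686, 0.001]
wrist_force: [-3.7, 4.9, 8.1]
finger_gap: 0.0443
```

```bash
python3 -m inch '[[0.1,0,-0.15,0,0,0,4],[0,0,0,0,0,0,5.6],[0,0,0,0,0,0,5.6],[0,0,0,0,0,0,5.6],[0,0,0,0,0,0,5.6]]'
python3 -m inch '[[0,0,-2,0,0,0,5.6],[0,0,-3,0,0,0,5.6],[0,0,-3,0,0,0,5.6],[0,0,0,0,0,0,3],[0,0,0,0,0,0,0]]'
python3 - <<'E'
from h import *
p=cam("wrist"); save(p,"w4"); X=cloud(p)
T=Tt(); print(np.round(T,3))
for l in["offcut_dark","stop","fence"]:
    for r in silhouettes(p,l):
        x=X[r["mask"]]; x=x[~np.isnan(x[:,0])]; x=x[x[:,2]>.03]; print(l,r["confidence"],r["location"],cv2.minAreaRect(x[:,:2].astype(np.float32)*1000),np.percentile(x[:,2],[5,90]))
E
```

```text
clock: 12.25
tcp_pos: [0.5721, -0.0638, 0.0272]
orientation: [0.0, 0.728, 0.686, -0.0]
wrist_force: [-1.0, -0.2, 0.1]
finger_gap: 0.0564
clock: 12.75
tcp_pos: [0.5726, -0.0638, 0.1079]
orientation: [0.001, 0.728, 0.686, 0.0]
wrist_force: [0.5, 0.5, -0.3]
finger_gap: 0.0279
[[ 0.059  0.998 -0.     0.572]
 [ 0.998 -0.059 -0.    -0.064]
 [-0.    -0.    -1.     0.107]
 [ 0.     0.     0.     1.   ]]
offcut_dark 0.77 [256.2, 197.2] ((572.2758178710938, -66.66438293457031), (156.47293090820312, 45.24128341674805), 86.610595703125) [0.04651327 0.0555428 ]
offcut_dark 0.54 [335.5, 127.7] ((636.263916015625, -23.4771728515625), (206.57693481445312, 25.124664306640625), 86.53203582763672) [0.03655382 0.04576889]
stop 0.62 [264.7, 313.6] ((575.1762084960938, -121.0647964477539), (93.78726959228516, 52.153106689453125), 86.75344848632812) [0.04409407 0.05419859]
fence 0.83 [337.4, 125.7] ((625.3261108398438, -22.44818115234375), (205.8400115966797, 46.947776794433594), 86.37702941894531) [0.03648894 0.04577196]
```

View pics/w4.png

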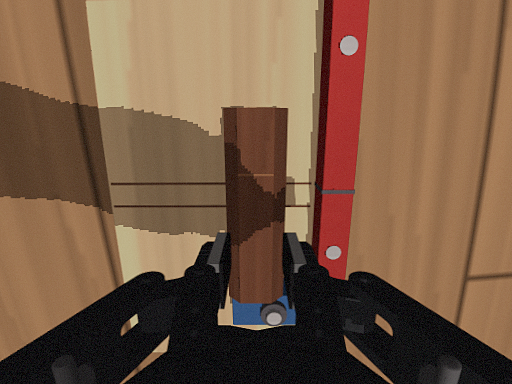

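The offcut sits flush to the stop (end at (265,300)), parallel to the fence, with a ~27 mm gap. Now I'll shut the fingers, go down on the near side and push it to the fence.

```bash
python3 -m inch '[[0,-3,0,0,0,0,0],[0,-3,0,0,0,0,0],[0,0,4,0,0,0,0],[0,0,3.0,0,0,0,0],[0,0,1,0,0,0,0]]'
python3 -m inch '[[0,0,0,0,0,0,0],[0,0.5,0,0,0,0,0],[0,0.5,0,0,0,0,0],[0,0.5,0,0,0,0,0],[0,0,0,0,0,0,0]]'
python3 -m inch '[[0,0.5,0,0,0,0,0],[0,0.5,0,0,0,0,0],[0,0.5,0,0,0,0,0],[0,0.5,0,0,0,0,0],[0,0,0,0,0,0,0]]'

```

```text
clock: 13.45
tcp_pos: [0.5088, -0.0591, 0.0239]
orientation: [-0.003, 0.728, 0.686, -0.002]
wrist_force: [-0.8, -0.3, 0.1]
finger_gap: 0.0001
clock: 13.95
tcp_pos: [0.5291, -0.0612, 0.0283]
orientation: [0.001, 0.728, 0.686, 0.001]
wrist_force: [-0.3, -0.2, -0.1]
finger_gap: 0.0
clock: 14.45
tcp_pos: [0.548, -0.0622, 0.0273]
orientation: [0.0, 0.728, 0.686, 0.0]
wrist_force: [0.3, -0.4, 0.7]
finger_gap: 0.0002
```

```bash
python3 -m inch '[[0,0.4,0,0,0,0,0],[0,0.4,0,0,0,0,0],[0,0.2,0,0,0,0,0],[0,0,0,0,0,0,0],[0,0,0,0,0,0,0]]'
python3 -m inch '[[0,0.2,0,0,0,0,0],[0,0.2,0,0,0,0,0],[0,0,0,0,0,0,0],[0,0,0,0,0,0,0]]'
python3 -m inch '[[0,0.2,0,0,0,0,0],[0,0.2,0,0,0,0,0],[0,0,0,0,0,0,0],[0,0,0,0,0,0,0]]'
python3 - <<'E'
from h import *
p=cam("wrist"); save(p,"w5"); X=cloud(p)
for l in["offcut_dark","fence"]:
    for r in silhouettes(p,l):
        x=X[r["mask"]]; x=x[~np.isnan(x[:,0])]; x=x[x[:,2]>.03]; print(l,r["confidence"],r["location"],cv2.minAreaRect(x[:,:2].astype(np.float32)*1000),np.percentile(x[:,2],[5,90]))
E
```

```text
clock: 14.95
tcp_pos: [0.5573, -0.0627, 0.0273]
orientation: [0.0, 0.728, 0.686, 0.0]
wrist_force: [-0.4, 0.0, 0.4]
finger_gap: 0.0001
clock: 15.35
tcp_pos: [0.5613, -0.0629, 0.0273]
orientation: [0.0, 0.728, 0.686, 0.0]
wrist_force: [0.1, -0.3, -0.2]
finger_gap: 0.0001
clock: 15.75
tcp_pos: [0.5634, -0.063, 0.0271]
orientation: [-0.001, 0.728, 0.686, -0.001]
wrist_force: [-5.4, 0.6, 2.3]
finger_gap: -0.0002
offcut_dark 0.89 [334.2, 184.0] ((601.1884155273438, -45.49618148803711), (112.25487518310547, 46.11341094970703), 86.59749603271484) [0.04555746 0.05553193]
fence 0.66 [408.7, 119.2] ((628.6677856445312, -20.680931091308594), (146.70643615722656, 42.550113677978516), 85.70014190673828) [0.03870232 0.04571732]
```

View pics/w5.png

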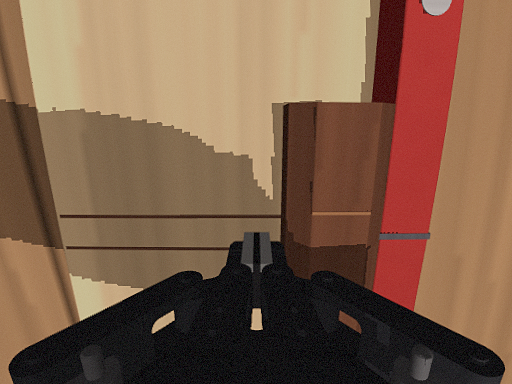

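The fence contact registered (-5.4 N) and the offcut's side is against the red fence (columns 375–395), parallel to it. Next I'll back off, rise and tilt 45°.

```bash
python3 -m inch '[[0,-2,0,0,0,0,0],[0,-3,0,0,0,0,0],[0,-2,-4,0,0,0,0],[0,0,-4,0,0,0,0],[0,0,0,-8.5,0,0,0]]'
python3 -m inch '[[0,0,0,-8.5,0,0,0],[0,0,0,-8.5,0,0,0],[0,0,0,-8.5,0,0,0],[0,0,0,-8.5,0,0,0],[0,0,0,-2.5,0,0,0]]'
python3 -m inch '[[0,0,0,0,0,0,0],[0,0,0,0,0,0,0]]'
python3 - <<'E'
from h import *
p=cam("top"); save(p,"t2"); X=cloud(p); T=Tt(); print(T.round(3),get_state()["joint_pos"].round(2))
for l in["offcut_dark","fence","stop"]:
    for r in silhouettes(p,l):
        x=X[r["mask"]]; x=x[~np.isnan(x[:,0])]; x=x[x[:,2]>.03]; print(l,r["confidence"],r["location"],cv2.minAreaRect(x[:,:2].astype(np.float32)*1000))
d=np.array([.5817,-.064,.051])-T[:3,3]; print(T[:3,:3].T@d*100)
im=cv2.imread("pics/t2.png");cv2.imwrite("pics/t2c.png",cv2.resize(im[120:270,200:380],None,fx=4,fy=4,interpolation=cv2.INTER_CUBIC))
E
```

```text
clock: 16.4
tcp_pos: [0.5046, -0.0617, 0.1163]
orientation: [0.06, 0.725, 0.684, 0.055]
wrist_force: [2.6, -1.2, -0.1]
finger_gap: 0.0001
clock: 16.9
tcp_pos: [0.5267, -0.0694, 0.1419]
orientation: [0.263, 0.676, 0.64, 0.252]
wrist_force: [0.2, -0.4, -0.2]
finger_gap: 0.0001
clock: 17.1
tcp_pos: [0.5204, -0.0662, 0.1337]
orientation: [0.255, 0.679, 0.642, 0.248]
wrist_force: [0.0, -0.5, -0.7]
finger_gap: -0.0
[[ 0.053  0.746  0.664  0.521]
 [ 0.999 -0.046 -0.028 -0.066]
 [ 0.009  0.665 -0.747  0.134]
 [ 0.     0.     0.     1.   ]] [-0.43 -0.15 -1.03  0.    0.25  1.29]
offcut_dark 0.92 [289.7, 179.0] ((601.4105224609375, -64.52104949951172), (147.40054321289062, 47.30323791503906), 86.7168197631836)
offcut_dark 0.78 [188.7, 114.4] ((779.9904174804688, 206.08145141601562), (200.39981079101562, 59.58762741088867), 34.738651275634766)
offcut_dark 0.58 [100.7, 141.9] ((720.321533203125, 454.32098388671875), (201.8780059814453, 60.8072395324707), 56.94700241088867)
fence 0.83 [288.6, 167.0] ((633.2946166992188, -72.34439086914062), (317.1181945800781, 28.053903579711914), 86.79409790039062)
stop 0.84 [321.6, 186.7] ((581.6179809570312, -151.03533935546875), (30.74241065979004, 67.3633041381836), 88.17362213134766)
[ 0.46255882 -0.94343252 10.22765462]
```

View pics/t2c.png

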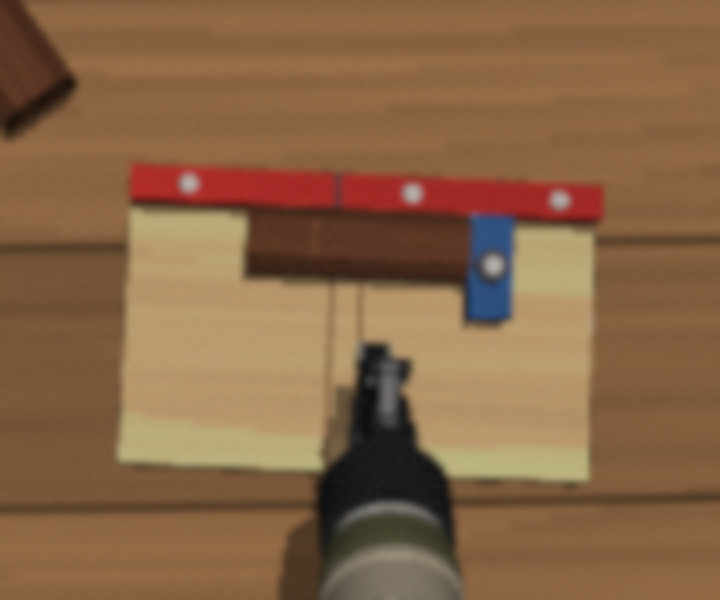

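The top crop shows the offcut flush along the fence, with its end against the blue stop (470,245). Joint 3 is near its limit at this tilt, so I'll reduce it to about 30°.

```bash
python3 -m inch '[[0,0,0,6,0,0,0],[0,0,0,6,0,0,0],[0,0,0,0,0,0,0],[0,0,0,0,0,0,0]]'
cat > st.py <<'E'
from h import *
import sys
T=Tt(); s=get_state(); print(T.round(4)); print(s["joint_pos"].round(3),s["wrist_force"].round(1))
e=np.array([.998,-.058,0]);ey=np.array([.058,.998,0])
if len(sys.argv)>1:
    d=np.array(eval(sys.argv[1]))-T[:3,3]; print("tool cm",(T[:3,:3].T@d*100).round(2))
print("dir diag in tool",(T[:3,:3].T@(e+[0,0,-1])/2**.5).round(3),"ex",(T[:3,:3].T@e).round(3),"down",(T[:3,:3].T@[0,0,-1]).round(3))
E
python3 st.py "[.553,-.064,.062]"
```

```text
clock: 17.7
tcp_pos: [0.5228, -0.0668, 0.1356]
orientation: [0.186, 0.701, 0.664, 0.181]
wrist_force: [-0.3, -0.4, -0.5]
finger_gap: 0.0002
[[ 0.0521  0.864   0.5008  0.5228]
 [ 0.9986 -0.0489 -0.0197 -0.0668]
 [ 0.0075  0.5011 -0.8653  0.1356]
 [ 0.      0.      0.      1.    ]]
[-0.376 -0.079 -0.808  0.341  0.166  1.292] [-0.3 -0.4 -0.5]
tool cm [ 0.38 -1.09  7.87]
dir diag in tool [-0.009  0.257  0.966] ex [-0.006  0.865  0.501] down [-0.007 -0.501  0.865]
```

```bash
python3 -m inch '[[0.2,-0.5,2,0,0,0,0],[0.2,-0.5,2,0,0,0,0],[0,0,0,0,0,0,0],[0,0,0,0,0,0,0]]'
python3 st.py "[.553,-.064,.062]"
```

```text
clock: 18.1
tcp_pos: [0.5321, -0.0627, 0.095]
orientation: [0.184, 0.702, 0.664, 0.18]
wrist_force: [-0.3, 0.4, 0.5]
finger_gap: -0.0002
[[ 0.0528  0.8657  0.4977  0.5321]
 [ 0.9986 -0.0499 -0.0192 -0.0627]
 [ 0.0082  0.498  -0.8671  0.095 ]
 [ 0.      0.      0.      1.    ]]
[-0.356  0.002 -0.855  0.215  0.156  1.31 ] [-0.3  0.4  0.5]
tool cm [-0.05  0.17  3.9 ]
dir diag in tool [-0.01   0.261  0.965] ex [-0.005  0.867  0.498] down [-0.008 -0.498  0.867]
```

```bash
python3 -m inch '[[0,0.1,2,0,0,0,0],[-0.05,0.1,1.9,0,0,0,0],[0,0,0,0,0,0,0],[0,0.26,0.97,0,0,0,0],[0,0,0,0,0,0,0]]'
python3 -m inch '[[0,0.13,0.48,0,0,0,0],[0,0.08,0.29,0,0,0,0],[0,0,0,0,0,0,0],[0,0,0,0,0,0,0]]'
python3 st.py; python3 - <<'E'
from h import *
p=cam("wrist"); save(p,"w6"); p=cam("scene"); save(p,"s6")
im=cv2.imread("pics/s6.png");cv2.imwrite("pics/s6c.png",cv2.resize(im[130:250,160:320],None,fx=4.5,fy=4.5,interpolation=cv2.INTER_CUBIC))
E
```

```text
clock: 18.6
tcp_pos: [0.5628, -0.0653, 0.0571]
orientation: [0.186, 0.701, 0.664, 0.181]
wrist_force: [-0.2, 0.2, -0.5]
finger_gap: -0.0001
clock: 19.0
tcp_pos: [0.5678, -0.0653, 0.0509]
orientation: [0.185, 0.702, 0.664, 0.181]
wrist_force: [-0.2, 0.6, -0.2]
finger_gap: -0.0001
[[ 0.0529  0.8648  0.4994  0.5678]
 [ 0.9986 -0.0494 -0.0201 -0.0653]
 [ 0.0073  0.4998 -0.8661  0.0509]
 [ 0.      0.      0.      1.    ]]
[-0.332  0.147 -0.845  0.075  0.144  1.331] [-0.2  0.6 -0.2]
dir diag in tool [-0.009  0.259  0.966] ex [-0.005  0.866  0.5  ] down [-0.007 -0.5    0.866]
```

View pics/w6.png

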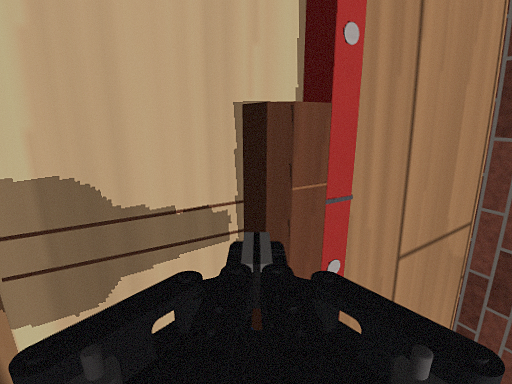

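View pics/s6c.png

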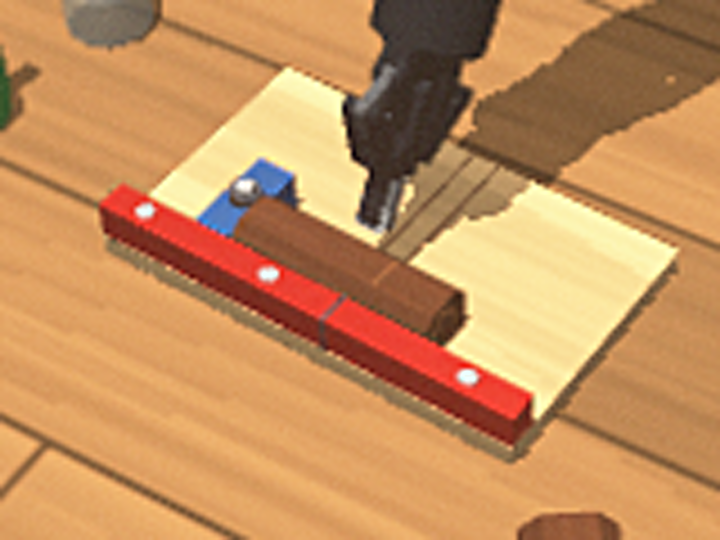

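Fingertips are at (255,240), just above the near chamfer at the offcut's middle. I'll shift slightly down the chamfer and advance diagonally in small steps.

```bash
python3 -m inch '[[0,-0.2,0.05,0,0,0,0],[0,0.08,0.29,0,0,0,0],[0,0.05,0.19,0,0,0,0],[0,0,0,0,0,0,0],[0,0,0,0,0,0,0]]'
python3 -m inch '[[0,0.05,0.19,0,0,0,0],[0,0,0,0,0,0,0],[0,0,0,0,0,0,0]]'
```

```text
clock: 19.6
tcp_pos: [0.5699, -0.0654, 0.0458]
orientation: [0.185, 0.702, 0.664, 0.181]
wrist_force: [-0.3, -0.3, 0.6]
finger_gap: 0.0002
clock: 19.9
tcp_pos: [0.5713, -0.0654, 0.0445]
orientation: [0.185, 0.702, 0.664, 0.181]
wrist_force: [0.1, 0.2, 0.5]
finger_gap: -0.0001
```

```bash
python3 -m inch '[[0,0.05,0.19,0,0,0,0],[0,0,0,0,0,0,0],[0,0,0,0,0,0,0]]'
python3 -m inch '[[0,0.03,0.1,0,0,0,0],[0,0,0,0,0,0,0],[0,0,0,0,0,0,0]]'
```

```text
clock: 20.2
tcp_pos: [0.5724, -0.0655, 0.0434]
orientation: [0.185, 0.702, 0.664, 0.181]
wrist_force: [-5.8, 0.6, 6.3]
finger_gap: -0.0
clock: 20.5
tcp_pos: [0.5727, -0.0655, 0.0432]
orientation: [0.185, 0.702, 0.664, 0.18]
wrist_force: [-14.0, 0.8, 17.2]
finger_gap: -0.0004
```

```bash
python3 -m inch '[[0,-0.01,-0.045,0,0,0,0],[0,0,0,0,0,0,0],[0,0,0,0,0,0,0],[0,0,0,0,0,0,0],[0,0,0,0,0,0,0]]'
python3 st.py; python3 - <<'E'
from h import *
for n in ["top","scene"]:
    p=cam(n); save(p,n+"9"); X=cloud(p)
    im=cv2.imread(f"pics/{n}9.png")
    c=im[120:270,200:380] if n=="top" else im[130:250,160:320]
    cv2.imwrite(f"pics/{n}9c.png",cv2.resize(c,None,fx=4,fy=4,interpolation=cv2.INTER_CUBIC))
    for l in["offcut_dark","fence","stop","jar","spray","offcut_pale"]:
        for r in silhouettes(p,l)[:1]:
            x=X[r["mask"]]; x=x[~np.isnan(x[:,0])]; x=x[x[:,2]>.03]; print(n,l,round(r["confidence"],2),cv2.minAreaRect(x[:,:2].astype(np.float32)*1000))
E
```

```text
clock: 21.0
tcp_pos: [0.5726, -0.0655, 0.0433]
orientation: [0.185, 0.702, 0.664, 0.181]
wrist_force: [-9.7, 0.4, 12.9]
finger_gap: -0.0
[[ 0.0532  0.8647  0.4995  0.5726]
 [ 0.9986 -0.0496 -0.0205 -0.0655]
 [ 0.0071  0.4998 -0.8661  0.0433]
 [ 0.      0.      0.      1.    ]]
[-0.328  0.169 -0.844  0.052  0.142  1.335] [-9.7  0.4 12.9]
dir diag in tool [-0.008  0.259  0.966] ex [-0.005  0.866  0.5  ] down [-0.007 -0.5    0.866]
top offcut_dark 0.96 ((720.1732177734375, 454.10888671875), (202.08155822753906, 60.72821044921875), 56.93061828613281)
top fence 0.76 ((634.9490966796875, -72.07673645019531), (316.4734191894531, 25.053544998168945), 86.83599853515625)
top stop 0.81 ((584.2833251953125, -150.9048614501953), (31.373973846435547, 72.91265106201172), 88.02302551269531)
top jar 0.74 ((443.8436279296875, -369.255615234375), (62.14164733886719, 60.196903228759766), 64.07592010498047)
top spray 0.96 ((572.6399536132812, -389.3775939941406), (47.77717208862305, 71.51275634765625), 88.58419036865234)
top offcut_pale 0.61 ((458.21343994140625, 302.45526123046875), (44.52008056640625, 152.86508178710938), 14.041946411132812)
scene offcut_dark 0.93 ((782.3937377929688, 205.8381805419922), (203.9581756591797, 60.181114196777344), 34.10588836669922)
scene fence 0.57 ((634.6512451171875, -71.32574462890625), (322.8899230957031, 30.084009170532227), 86.66561889648438)
scene stop 0.48 ((582.45947265625, -146.32839965820312), (48.30398178100586, 71.48521423339844), 87.64338684082031)
scene jar 0.64 ((449.5361022949219, -369.60186767578125), (62.08718490600586, 60.96173858642578), 14.28679370880127)
scene spray 0.85 ((581.0387573242188, -393.0323181152344), (59.70466613769531, 77.64614868164062), 66.72421264648438)
scene offcut_pale 0.79 ((461.74072265625, 301.25274658203125), (48.382835388183594, 148.94381713867188), 12.692367553710938)
```

```bash
python3 -m inch '[[0,0,0,0,0,0,0],[0,0,0,0,0,0,0],[0,0,0,0,0,0,0],[0,0,0,0,0,0,0],[0,0,0,0,0,0,0]]'
```

```text
clock: 22.2
tcp_pos: [0.5726, -0.0655, 0.0434]
orientation: [0.185, 0.702, 0.664, 0.181]
wrist_force: [-9.6, 0.8, 12.3]
finger_gap: 0.0001
```

View pics/top9c.png

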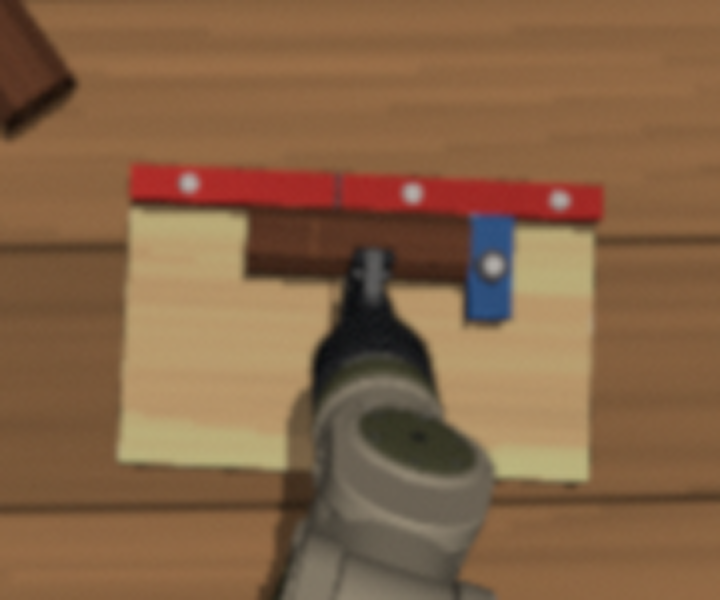

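View pics/scene9c.png

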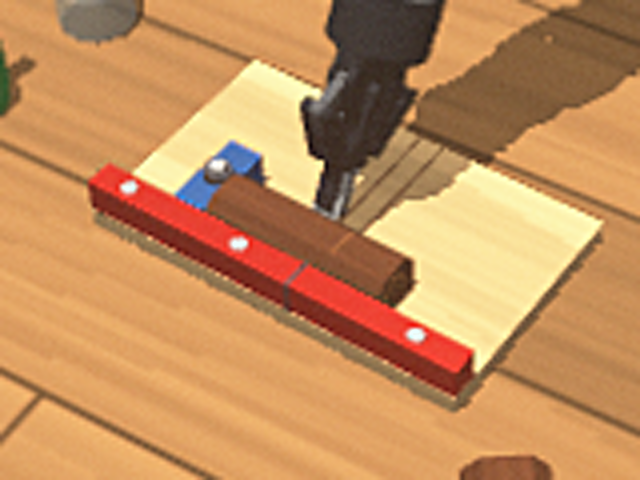

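The push holds steady at about 15.6 N (-9.6 x, +12.3 z). The offcut is flush with the fence and stop in both views, and its end meets the stop at (468,245) in the top crop. Handing in.

```bash
python3 -c "
from workcell import workorder
print(workorder.hand_in())"
```

```text
the job is handed in; nothing more can be done
None
```

The smallest dark offcut (150 × 45 mm) now lies flat on the board, chamfers up, with one long side along the red fence and one end against the blue stop. I handed it in with the shut fingertips still pressing diagonally on its near chamfer.

**Placing:** I lowered it until its end met the stop, let go, then pushed it sideways into the fence until the contact force showed.

**Last checks:**
- **Push:** it held steady for the last 1.2 s at about 15.6 N, roughly 9.6 N into the fence and 12.3 N down onto the board.
- **Alignment:** the last full measurement, just before the final push, put the offcut within 0.1° of the fence. The pictures taken during the push show it flush with the fence and the stop.
- **Other things:** the jar, spray bottle and pale offcut measured within about 3 mm of their starting places.

**What differed or was not confirmed:**
- **Tool tilt:** joint 3 ran to its limit as I tilted towards 45°, so the tool is tilted about 30°. The push itself still goes down at roughly 45°.
- **First press:** the first press reached about 22 N, and I backed it off to 15.6 N.
- **Final fit:** in the last two pictures the network's best match was one of the large dark rails. I therefore judged the final fit to the fence and stop by eye, without measuring it again.

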